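# Dry-fit the printed lighthouse on its rock island

### The job

Dry-fit the class's printed lighthouse on the grey rock island, building the tower from the bottom up: the red section over the white stub on the rock, then the white one, then the blue one, then the black-and-yellow lantern head, each pushed fully home and upright. Stand the keeper's cottage with the yellow roof in the middle of the green terrace, its length along the terrace's length (either way round), before, during or after the tower. Set the parts down without dropping them, and leave the rocket, the glue stick and the orange chess rook standing where they are.

Things in the scene. Friction and masses are not known exactly. Their poses are not given: they have to be found in the camera images.
- lower_center (a point): Red tower section with brown door, the widest. Standing upright. Body 54 mm high, diameter 64 mm at foot, 61 mm at top shoulder; on the shoulder a conical stub of the same colour, 11 mm high, diameter 38 mm tapering to 25 mm. Open round socket below, diameter 52 mm, 18 mm deep. About 95 g. Point: on the axis, 27 mm above the underside (half-way up the body); z up.
- middle_center (a point): White tower section with black windows. Standing upright. Body 50 mm high, diameter 54 mm at foot, 51 mm at top shoulder; on the shoulder a conical stub of the same colour, 11 mm high, diameter 30 mm tapering to 18 mm. Open round socket below, diameter 42 mm, 18 mm deep. About 70 g. Point: on the axis, 25 mm above the underside (half-way up the body); z up.
- upper_center (a point): Blue tower section with yellow windows. Standing upright. Body 48 mm high, diameter 46 mm at foot, 43 mm at top shoulder; on the shoulder a conical stub of the same colour, 11 mm high, diameter 25 mm tapering to 12 mm. Open round socket below, diameter 34 mm, 18 mm deep. About 55 g. Point: on the axis, 24 mm above the underside (half-way up the body); z up.
- lantern_center (a point): Lantern head, upright: black gallery, diameter 55 mm, deck top 15 mm up; on it a yellow barred lantern room, diameter 33 mm, from 15 to 62 mm up (grip here, clear of the deck); black domed roof, same diameter, to 80 mm. Open round socket below, diameter 30 mm, 12 mm deep. About 50 g. Point: on the axis, in the lantern room, 44 mm above the underside; z up.
- cottage_center (a point): Keeper's cottage, upright: white walls, yellow ridge roof; 48 mm long (x, along the ridge), 36 mm wide (y), walls 26 mm, ridge 46 mm high. Its two gable ends are flat and upright to the ridge: best gripped across them, along x. About 45 g. Point: its middle, 23 mm above the underside; z up.
- tower_seat (a point): Tower's place at the wider end of the fixed grey rock island (222 x 120 mm, 14 mm high, turned any way): a white stub, conical, 11 mm high, diameter 48 mm tapering to 34 mm. Point: stub's axis, on the flat rock where red's underside rests; z up. Seated centre points: red 27 mm above this, white 52 above red, blue 49 above white, lantern 68 above blue.
- cottage_pad (a point): Cottage's place at the other end of the rock island, 110 mm from the tower's axis: a green rectangular terrace 72 mm long (x) by 52 mm wide (y), its top 16 mm above the table; its length lies across the line to the tower. Point: centre of its top face; x along its length, z up.
- rocket_center (a point): Bystander, leave alone: printed rocket standing upright, white body, green nose and three green fins, 85 mm high, 54 mm across the fins. Point: on its axis, 42 mm above the table.
- glue_center (a point): Bystander, leave alone: glue stick standing upright, white and purple, diameter 30 mm, 78 mm high. Point: on its axis, 39 mm above the table.
- rook_center (a point): Bystander, leave alone: orange printed chess rook, upright, diameter 42 mm at the foot, 69 mm high. Point: on its axis, 34 mm above the table.
There are look-alikes about, which are no part of the job. Leave any turquoise look-alike of the part that bears middle_center alone.

How it is judged:
On the way, in this order (a step that is already met when the one before it is completed fails the run):
1. red section on the rock, fully home, upright and let go (horizontal distance between lower_center and tower_seat below 0.005 m and z of lower_center in the frame of tower_seat between 0.024 and 0.03 m and angle between lower_center's own z axis and vertical below 0.07 rad and contact force between the fingers and lower below 0.1 N), for 0.2 s.
2. white section on the red one, fully home, upright and let go (horizontal distance between middle_center and lower_center below 0.005 m and z of middle_center in the frame of lower_center between 0.049 and 0.055 m and angle between middle_center's own z axis and vertical below 0.07 rad and contact force between the fingers and middle below 0.1 N), for 0.2 s.
3. blue section on the white one, fully home, upright and let go (horizontal distance between upper_center and middle_center below 0.005 m and z of upper_center in the frame of middle_center between 0.046 and 0.052 m and angle between upper_center's own z axis and vertical below 0.07 rad and contact force between the fingers and upper below 0.1 N), for 0.2 s.
4. lantern on the blue section, fully home, upright and let go (horizontal distance between lantern_center and upper_center below 0.005 m and z of lantern_center in the frame of upper_center between 0.065 and 0.071 m and angle between lantern_center's own z axis and vertical below 0.07 rad and contact force between the fingers and lantern below 0.1 N), for 0.2 s.
At the end, for the whole second after the job is handed in: Red on the rock, white on red, blue on white, lantern on blue: each within 5 mm of the axis, 3 mm of seated height, 4 degrees of upright; cottage upright on the terrace within 10 mm of its centre, 11 degrees of its length; all released, at rest; rocket, glue and rook standing (all of step 1 and all of step 2 and all of step 3 and all of step 4 and horizontal distance between cottage_center and cottage_pad below 0.01 m and z of cottage_center in the frame of cottage_pad between 0.02 and 0.026 m and angle between cottage_center's own z axis and vertical below 0.07 rad and angle between the x axis of cottage_center and the x axis of cottage_pad, either way round below 0.2 rad and linear speed of each of lower, middle, upper, lantern, cottage below 0.02 m/s and angular speed of each of lower, middle, upper, lantern, cottage below 0.2 rad/s and contact force between the fingers and cottage below 0.1 N and angle between each of rocket_center, glue_center, rook_center's own z axis and vertical below 0.2 rad); the robot touches nothing.
It fails at once if the rocket, the glue stick or the rook is moved by more than 20 mm or tipped (distance of any of rocket_center, glue_center, rook_center from where it was at the start of the episode above 0.02 m).
It fails at once if a lighthouse part is dropped (it falls freely, out of the fingers, faster than 0.6 m/s, which is a drop of about 18 mm) or flung ((contact force between the fingers and lower below 0.1 N and linear speed of lower above 0.6 m/s) or (contact force between the fingers and middle below 0.1 N and linear speed of middle above 0.6 m/s) or (contact force between the fingers and upper below 0.1 N and linear speed of upper above 0.6 m/s) or (contact force between the fingers and lantern below 0.1 N and linear speed of lantern above 0.6 m/s) or (contact force between the fingers and cottage below 0.1 N and linear speed of cottage above 0.6 m/s)).
It also fails if it takes over 131 s, if anything falls off the work surface, if the arm or the gripper's body presses on something with over 40 N, if the wrist force passes 120 N, or if a joint passes its speed limit or range.

### The arm

A 7-joint arm with a two-finger parallel gripper is mounted at the origin on the work surface. World frame = base frame: x ahead of the robot, y to its left, z up, the work surface at z = 0. Lengths are in m, angles in rad, forces in N, time in s.
With the tool pointing down it reaches from about 0.35 to 0.775 m from the base axis. Payload 3.1 kg.
Tool frame: the origin (TCP) lies midway between the tips of the shut fingers; the grasp point (between the pads) lies 19 mm behind it; z points along the fingers, y is the direction in which the jaws open and shut (so a half turn about z gives the same grasp; the last joint's range is limited). The gripper opens to 85 mm and grips with 20 to 120 N. Pads are 22 mm wide; open, the fingers measure 114 mm over their backs; the gripper's body (76 mm by 85 mm) begins 54 mm behind the grasp point. The pads swing forward as they close: fully open they stand 13 mm farther back than shut.
Start: joints at [1.252, 0.311, 0.014, 1.512, -0.004, 1.319, -0.027], TCP at [0.15, -0.529, 0.203] pointing down, gripper open.
Joint ranges: [-2.7, 2.7], [-0.3, 1.91], [-1.27, 1.3], [0.12, 2.57], [-1.44, 4.58], [0.2, 2.03], [-3.05, 3.05]. Speed limits (rad/s): [2.79, 2.79, 3.14, 3.14, 3.14, 3.14, 3.14].

### API

Orientations are given as a unit quaternion [x, y, z, w].
In Python, from cell import state, viewer, workorder, cut_out gives the robot as it stands.
- The arm moves only by the tool servo_tool, never from a script. Its argument "moves" is a list of rows, each a list of 7 numbers: the shift along the world's x, y, z in mm, then the turn, a rotation vector about the world's x, y, z in rad, then the finger opening in mm, from 0 to 85.4. In form: [[tx, ty, tz, ax, ay, az, gripper], ...]. A call has 1 to 10 rows; each row shifts and turns the commanded pose from where the row before left it; what a row does not reach is not made up. A row lasts 1/8 s, in which the tool goes at most 62.5 mm and 10.7 degrees, less where a joint would pass 70% of its speed; a pose out of reach is approached as far as the arm can. A call is refused whole if a number of a shift passes 62.5 or a number of a turn 0.188, either way. A call with a gripper value outside its range is refused whole. The fingers move at their own pace and stop on an object; "squeeze" is the grip in N (left out, the last holds). Time passes only in rows, so rows that do not move let the fingers close. It gives the time, the measured TCP pose, the force and the opening at its end, in the units of the state.
- state(): the state, without advancing time (a new reading comes with each control period).
- viewer.get_image(name): name is "side" or "top"; returns the picture (480x640x3 uint8, red, green, blue); there is no depth.
- viewer.camera_model(name): a dict with "fx", "fy", "cx", "cy" (pixels), "dist" ([k1, k2, p1, p2, k3] as OpenCV has them; the pictures are not rectified), "eye" and "rotation" of the camera in the world. Camera axes: x right, y down, z forward; pixel columns grow to the right and rows downward; lengths in m; the calibration is good to about 2 mm. A picture is of the moment at which its call begins. camera_model takes no time and is no camera call.
- workorder.job_done(): hands the job in, once; it reports no verdict.
Trained networks look in the newest picture that a camera, given by its name, has taken for a name from the list of things; names that differ only in an ending like _2 or _b are one class to them, and where a whole thing is asked for, a point or a joint stands for the part that bears it (a point fixed in the world has none). Each returns a list of dicts, best first, with "confidence" (0 to 1); they miss things now and then, are a little off and sometimes report something else, mostly with a low value. They report only what shows in the picture. A call takes as long as a camera call. They do not tell look-alikes from the thing itself.
- cut_out(camera, query): "pixels" (480x640 bool, what is visible of it) and "location" ([column, row] in pixels, amid what is visible of it).
The state is a dict: "t": time; "joint_positions": joint angles; "qvel": joint speeds; "tau": joint torques, N m; "tcp_pos": TCP position; "ee_rot": TCP orientation; "force": force on the tool from outside, world axes, zero at the start; "moment": the same for the moment, N m; "gripper_width": finger opening in m.
Only numpy, scipy, OpenCV 4.12 (cv2) and the standard library are available. Lean on these libraries where they do the work, as an engineer would, in place of code of your own. Each camera call takes 0.05 s, during which the arm holds its last target.

## Working session

There is one attempt and no reset: what is moved stays moved. The work goes in short steps, Python scripts to look and compute and a tool call to move; the robot and the scene stay as the last step left them, time stands still between calls to the robot, and variables do not carry over. Pictures are saved under pics/ and viewed, and the job is handed in when it is done.

Besides the shell and the picture viewer there is one more tool, called after ">>>" by a JSON object that holds its "fn" and its "kwargs". servo_tool: Moves the arm, as the interface text tells. Its arguments: {"type":"object","properties":{"moves":{"type":"array"},"squeeze":{"type":"number"}},"required":["moves"]}

```bash
mkdir -p pics; ls; python3 - <<'E'
from cell import state, viewer
import cv2
print(state())
for n in ("side","top"):
    im=viewer.get_image(n); cv2.imwrite(f"pics/{n}0.png",im[:,:,::-1]); print(viewer.camera_model(n))
E
```

```text
pics
{'t': 0.0, 'joint_positions': array([ 1.25230582,  0.31175749,  0.01399626,  1.51308247, -0.00437911,
        1.31921277, -0.02717495]), 'qvel': array([ 0.00038678,  0.00032489, -0.00084511,  0.00011991,  0.00168342,
       -0.00029812,  0.00026135]), 'tau': array([ 2.31137883e-04, -3.79916131e+01,  1.45804561e-01, -2.30589491e+01,
        1.19061818e-02,  1.36338334e-02, -1.61163848e-05]), 'tcp_pos': array([ 0.15007399, -0.52828234,  0.20229347]), 'ee_rot': array([ 9.90430824e-01,  1.38004736e-01, -2.27053131e-04, -1.19344452e-03]), 'force': array([-0.27934592,  0.39770432, -0.02621886]), 'moment': array([-0.05853803, -0.00656057,  0.0502629 ]), 'gripper_width': 0.08519058979277336}
{'fx': 445.13187152956186, 'fy': 445.13187152956186, 'cx': 314.92725411696284, 'cy': 232.59908294068495, 'dist': array([-0.01256423,  0.        ,  0.        ,  0.        ,  0.        ]), 'eye': array([ 0.43373173, -0.6002126 ,  0.66080649]), 'rotation': array([ 0.91926894, -0.07955806,  0.04230896, -0.38317761])}
{'fx': 472.5773364621789, 'fy': 472.5773364621789, 'cx': 328.6150776468909, 'cy': 233.48071540931844, 'dist': array([-0.06691674,  0.        ,  0.        ,  0.        ,  0.        ]), 'eye': array([0.33345116, 0.0102576 , 1.16932896]), 'rotation': array([-0.6798187 ,  0.72633224, -0.07229115,  0.07114779])}
```

View pics/side0.png

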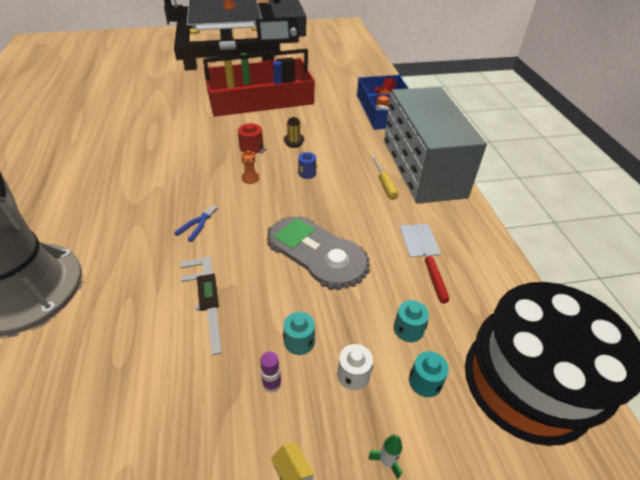

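View pics/top0.png

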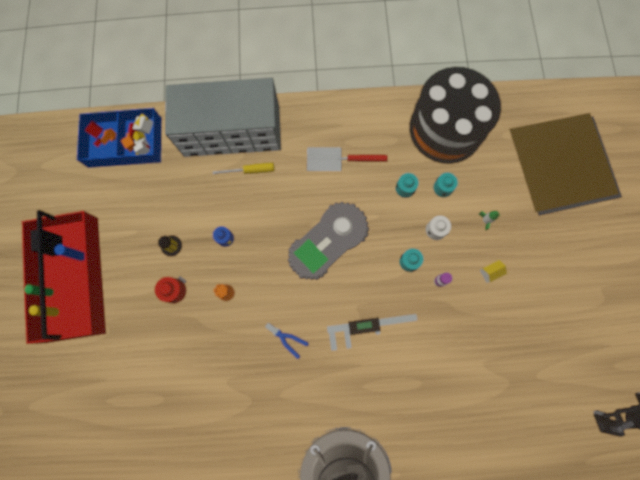

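```bash
cat > h.py <<'E'
import numpy as np, cv2
from scipy.spatial.transform import Rotation as R
from scipy.optimize import minimize
from cell import state, viewer, workorder, cut_out
C={n:viewer.camera_model(n) for n in("side","top")}
def proj(n,P):
    c=C[n]; r=R.from_quat(c["rotation"]).as_matrix()
    p=(np.atleast_2d(P)-c["eye"])@r
    K=np.array([[c["fx"],0,c["cx"]],[0,c["fy"],c["cy"]],[0,0,1]])
    return cv2.projectPoints(p,np.zeros(3),np.zeros(3),K,np.array(c["dist"]))[0].reshape(-1,2)
def ray(n,px,z):
    c=C[n]; K=np.array([[c["fx"],0,c["cx"]],[0,c["fy"],c["cy"]],[0,0,1]])
    u=cv2.undistortPoints(np.array([[px]],float),K,np.array(c["dist"]))[0,0]
    d=R.from_quat(c["rotation"]).as_matrix()@np.array([u[0],u[1],1])
    return c["eye"]+d*(z-c["eye"][2])/d[2]
def rev(prof):  # list of convex pieces [(r,z),...]
    a=np.linspace(0,2*np.pi,40,endpoint=False); out=[]
    for (r1,z1),(r2,z2) in prof:
        out.append(np.vstack([np.c_[r*np.cos(a),r*np.sin(a),np.full(40,z)] for r,z in((r1,z1),(r2,z2))]))
    return out
def box(l,w,z0,z1): return np.array([[i*l/2,j*w/2,z] for i in(-1,1) for j in(-1,1) for z in(z0,z1)])
def sec(h,d1,d2,s1,s2): return rev([((d1/2,0),(d2/2,h)),((s1/2,h),(s2/2,h+.011))])
M={"lower_center":sec(.054,.064,.061,.038,.025),"middle_center":sec(.05,.054,.051,.03,.018),
"upper_center":sec(.048,.046,.043,.025,.012),
"lantern_center":rev([((.0275,0),(.0275,.015)),((.0165,.015),(.0165,.066)),((.0165,.066),(.008,.08))]),
"cottage_center":[np.vstack([box(.048,.036,0,.026),[[-.024,0,.046],[.024,0,.046]]])],
"cottage_pad":[box(.072,.052,.0,.002)],"tower_seat":rev([((.024,0),(.017,.011))]),
"glue_center":rev([((.015,0),(.015,.078))]),"rook_center":rev([((.021,0),(.015,.069))]),"rocket_center":rev([((.02,0),(.015,.05)),((.015,.05),(.002,.085))])}
Z0={"cottage_pad":.014,"tower_seat":.014}
S=4
def render(n,name,x,y,yaw,z0,org,size):
    m=np.zeros((size*S,size*S),np.uint8); c,s=np.cos(yaw),np.sin(yaw)
    for P in M[name]:
        Q=np.c_[c*P[:,0]-s*P[:,1]+x,s*P[:,0]+c*P[:,1]+y,P[:,2]+z0]
        q=((proj(n,Q)-org+.5)*S*16).astype(np.int32)
        cv2.fillConvexPoly(m,cv2.convexHull(q),255,shift=4)
    return cv2.resize(m,(size,size),interpolation=cv2.INTER_AREA)/255.
def fit(name,masks,x0,yaw=0.,z0=None,useyaw=False):
    z0=Z0.get(name,0) if z0 is None else z0
    size=120; cr={}
    for n,m in masks.items():
        v,u=np.nonzero(m); o=np.array([int(u.mean())-60,int(v.mean())-60])
        mm=np.pad(m,200)[o[1]+200:o[1]+320,o[0]+200:o[0]+320].astype(float); cr[n]=(o,cv2.GaussianBlur(mm,(0,0),1))
    def cost(p):
        t=0
        for n,(o,mm) in cr.items():
            r=cv2.GaussianBlur(render(n,name,p[0]/1e3,p[1]/1e3,p[2]/50 if useyaw else yaw,z0,o,size),(0,0),1)
            t+=np.sum((r-mm)**2)/mm.sum()
        return t
    st=[x0[0]*1e3,x0[1]*1e3]+([yaw*50] if useyaw else [])
    r=minimize(cost,st,method="Nelder-Mead",options=dict(initial_simplex=np.array([st]+[np.array(st)+8*np.eye(len(st))[i] for i in range(len(st))]),xatol=.05,fatol=1e-4))
    return r.x/1e3 if not useyaw else np.r_[r.x[:2]/1e3,r.x[2]/50], r.fun
E
python3 - <<'E'
from h import *
import pickle
for n in C: viewer.get_image(n)
D={}
for name in M:
    for n in C:
        D[name,n]=cut_out(n,name)
        for d in D[name,n][:4]: print(name,n,round(d["confidence"],2),np.round(d["location"],1),d["pixels"].sum(),np.round(ray(n,d["location"],.03)[:2],3))
pickle.dump(D,open("D.pkl","wb"))
E
```

```text
lower_center side 0.57 [246.  139.9] 669 [0.445 0.385]
lower_center top 0.85 [171.6 287.5] 660 [0.46 0.39]
middle_center side 0.89 [411.1 321.4] 1209 [ 0.68 -0.21]
middle_center side 0.82 [355.6 365.1] 1358 [ 0.568 -0.272]
middle_center side 0.78 [297.6 332.5] 1195 [ 0.488 -0.199]
middle_center side 0.59 [427.6 374.7] 1390 [ 0.673 -0.307]
middle_center top 0.92 [443.4 186.8] 447 [ 0.669 -0.296]
middle_center top 0.8 [439.1 226.3] 426 [ 0.568 -0.273]
middle_center top 0.59 [404.3 184.6] 448 [ 0.681 -0.198]
upper_center side 0.69 [305.5 164.4] 457 [0.577 0.258]
upper_center side 0.22 [293.  135.5] 448 [0.566 0.387]
upper_center top 0.85 [220.1 238.2] 315 [0.574 0.269]
lantern_center side 0.66 [292.4 134.2] 407 [0.566 0.393]
lantern_center top 0.89 [169.5 243. ] 411 [0.57  0.395]
cottage_center side 0.64 [290.6 465. ] 1145 [ 0.448 -0.399]
cottage_center top 0.78 [491.9 273.1] 395 [ 0.443 -0.39 ]
cottage_center top 0.21 [221.1 291.8] 260 [0.442 0.269]
cottage_pad side 0.61 [317.8 251.6] 4474 [ 0.554 -0.026]
cottage_pad top 0.97 [327.6 239.7] 3725 [0.553 0.004]
tower_seat side 0.76 [319.6 251.8] 4496 [ 0.558 -0.027]
tower_seat side 0.21 [355.4 365.5] 1346 [ 0.568 -0.273]
tower_seat top 0.92 [327.2 240.1] 3535 [0.552 0.005]
tower_seat top 0.39 [438.2 228.2] 480 [ 0.563 -0.271]
glue_center side 0.95 [268.4 374.2] 695 [ 0.433 -0.265]
glue_center top 0.6 [442.  279.9] 165 [ 0.435 -0.266]
rook_center side 0.73 [246.  169.9] 429 [0.436 0.258]
rook_center top 0.82 [223.3 293.4] 277 [0.438 0.264]
rook_center top 0.57 [168.3 242.2] 407 [0.572 0.398]
rocket_center side 0.62 [392.  453.9] 773 [ 0.585 -0.408]
rocket_center top 0.6 [489.  214.4] 236 [ 0.59  -0.402]
```

```bash
python3 - <<'E'
from h import *
import pickle
D=pickle.load(open("D.pkl","rb"))
im={n:viewer.get_image(n) for n in C}
hsv={n:cv2.cvtColor(im[n],cv2.COLOR_RGB2HSV) for n in C}
def comp(m,n,X):
    k,l,s,c=cv2.connectedComponentsWithStats(m.astype(np.uint8)); p=proj(n,X)[0]
    i=1+np.argmin(np.hypot(*(c[1:]-p).T)+1e3*(s[1:,4]<30)); return l==i
guess={"lower_center":(.455,.39),"middle_center":(.567,-.273),"upper_center":(.575,.265),"lantern_center":(.57,.395),"cottage_center":(.445,-.393),"glue_center":(.433,-.265),"rook_center":(.437,.263),"rocket_center":(.588,-.405)}
def pick(name,n,g):
    p=proj(n,[*g,.03])[0]
    return min(D[name,n],key=lambda d:np.hypot(*(np.array(d["location"])-p)))["pixels"]
for name,g in guess.items():
    mk={n:pick(name,n,g) for n in C}
    uy=name=="cottage_center"
    for n in C: 
        if not(uy and n=="side"): print(name,n,fit(name,{n:mk[n]},g))
    if uy:
        for y in (-1.4,-.8,0.,.5,): print(fit(name,mk,g,yaw=y,useyaw=True), fit(name,{"top":mk["top"]},g,yaw=y,useyaw=True))
    else: print("  both",fit(name,mk,g))
def hm(n,lo,hi,s,v=50): h=hsv[n]; return (h[...,0]>=lo)&(h[...,0]<=hi)&(h[...,1]>s)&(h[...,2]>v)
for name,(lo,hi,s) in {"upper_center":(105,128,130),"lower_center":(165,180,130)}.items():
    mk={n:comp(hm(n,lo,hi,s)|(hm(n,0,4,s) if lo==165 else False),n,[*guess[name],.03]) for n in C}
    print(name,"col",[m.sum() for m in mk.values()],fit(name,mk,guess[name]))
mk={n:comp(hm(n,50,75,110),n,ray("top",(311,256),.016)) for n in C}
for y in(-.6,.2,.8): print("pad",[m.sum() for m in mk.values()],fit("cottage_pad",mk,ray("top",(311,256),.016),yaw=y,useyaw=True))
X=ray("top",(342,226),.02)
mk={n:comp((hsv[n][...,1]<40)&(hsv[n][...,2]>170),n,X) for n in C}
print("seat",[m.sum() for m in mk.values()],fit("tower_seat",mk,X),[fit("tower_seat",{n:mk[n]},X) for n in C])
for n in C:
    a=im[n].copy()
    c=(310,240); b=a[c[1]-60:c[1]+60,c[0]-60:c[0]+80]; cv2.imwrite(f"pics/isl_{n}.png",cv2.resize(b,None,fx=5,fy=5)[:,:,::-1])
E
```

```text
lower_center side (array([0.45603513, 0.39813155]), np.float64(0.03726339004400828))
lower_center top (array([0.45683962, 0.39448104]), np.float64(0.026250152000123726))
  both (array([0.4562724 , 0.39508898]), np.float64(0.06993739370064492))
middle_center side (array([ 0.5664529 , -0.27070381]), np.float64(0.0031975200078686906))
middle_center top (array([ 0.56587598, -0.27325379]), np.float64(0.02792806021321513))
  both (array([ 0.56588626, -0.27174797]), np.float64(0.04148983438071334))
upper_center side (array([0.58042087, 0.26445649]), np.float64(0.005111228842167024))
upper_center top (array([0.58025541, 0.26400175]), np.float64(0.026214958167299834))
  both (array([0.58042133, 0.26398837]), np.float64(0.03111040468911544))
lantern_center side (array([0.56824892, 0.40437223]), np.float64(0.11366496811527217))
lantern_center top (array([0.56907606, 0.39956115]), np.float64(0.03652950050051175))
  both (array([0.56800534, 0.39948794]), np.float64(0.16413224580051985))
cottage_center top (array([ 0.44809328, -0.40007341]), np.float64(0.18796615931221655))
(array([ 0.4499546 , -0
[... 1478 characters left out ...]
)
lower_center col [np.int64(482), np.int64(473)] (array([0.45670114, 0.4001083 ]), np.float64(0.5408808274589707))
pad [np.int64(549), np.int64(516)] (array([0.51922758, 0.04920381, 0.68595641]), np.float64(0.1195853220327444))
pad [np.int64(549), np.int64(516)] (array([0.51868004, 0.04912729, 0.69751356]), np.float64(0.11654123804249836))
pad [np.int64(549), np.int64(516)] (array([0.51861871, 0.04922808, 0.70535441]), np.float64(0.11572566025179463))
seat [np.int64(228), np.int64(150)] (array([ 0.59207296, -0.03079586]), np.float64(0.8874738189463384)) [(array([ 0.59308874, -0.02679002]), np.float64(0.31647275552329185)), (array([ 0.59141445, -0.03266839]), np.float64(0.5282210585895422))]
```

```bash
python3 - <<'E'
from h import *
im={n:viewer.get_image(n) for n in C}
a=np.linspace(0,2*np.pi,40)
out=[]
for n in C:
    b=im[n].copy()
    big=cv2.resize(b,None,fx=5,fy=5,interpolation=cv2.INTER_CUBIC)
    def dr(P,c):
        q=((proj(n,P)+.5)*5).astype(np.int32); cv2.polylines(big,[q],True,c,1)
    s=(.592,-.0305)
    for r,z in((.024,.014),(.017,.025)): dr(np.c_[s[0]+r*np.cos(a),s[1]+r*np.sin(a),0*a+z],(255,0,0))
    y=.72;c,sn=np.cos(y),np.sin(y); B=np.array([[1,1],[1,-1],[-1,-1],[-1,1]])*[.036,.026]
    dr(np.c_[.5185+c*B[:,0]-sn*B[:,1],.0495+sn*B[:,0]+c*B[:,1],[.016]*4],(255,0,255))
    p=proj(n,[.555,.01,.02])[0]*5; u,v=int(p[0])-200,int(p[1])-200
    out.append(big[v-80:v+480,u-80:u+480])
cv2.imwrite("pics/isl.png",cv2.resize(np.hstack(out),(800,400))[:,:,::-1])
E
```

```text
(no output)
```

View pics/isl.png

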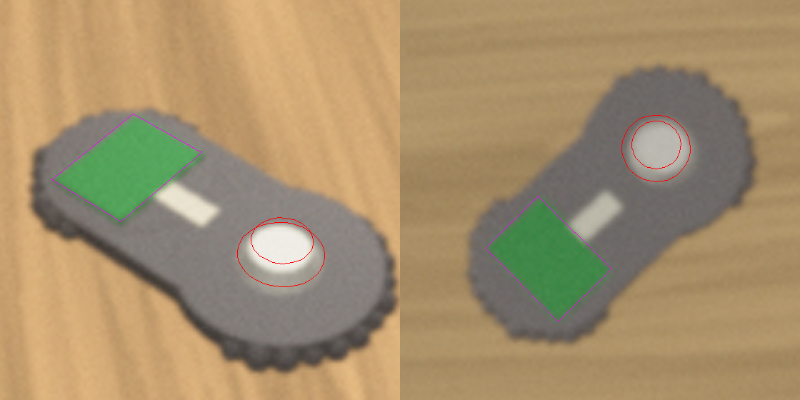

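>>> {"fn": "servo_tool", "kwargs": {"moves": [[37.4,16.3,-6,0,0,0.022,85],[37.4,16.3,-6,0,0,0.022,85],[37.4,16.3,-6,0,0,0.022,85],[37.4,16.3,-6,0,0,0.022,85],[37.4,16.3,-6,0,0,0.022,85],[37.4,16.3,-6,0,0,0.022,85],[37.4,16.3,-6,0,0,0.022,85],[37.4,16.3,-6,0,0,0.022,85],[0,0,0,0,0,0,85],[0,0,0,0,0,0,85]], "squeeze": 30}}

```text
t: 2.65
tcp_pos: [0.4489, -0.3992, 0.1552]
ee_rot: [0.975, 0.224, -0.001, 0.0]
force: [0.1, -0.4, -0.7]
gripper_width: 0.085
```

>>> {"fn": "servo_tool", "kwargs": {"moves": [[0,0.3,-30,0,0,0,85],[0,0.3,-30,0,0,0,85],[0,0.3,-30,0,0,0,85],[0,0.3,-30,0,0,0,85],[0,0,-18,0,0,0,85],[0,0,-11,0,0,0,85],[0,0,0,0,0,0,85],[0,0,0,0,0,0,85]]}}

```text
t: 3.65
tcp_pos: [0.4503, -0.3982, 0.0076]
ee_rot: [0.974, 0.224, 0.001, 0.001]
force: [0.3, 0.0, -0.7]
gripper_width: 0.0846
```

```bash
python3 - <<'E'
from h import *
for n in C:
    im=viewer.get_image(n); c=proj(n,[.45,-.398,.03])[0].astype(int); u=min(max(c[0]-80,0),480); v=min(max(c[1]-80,0),320)
    cv2.imwrite(f"pics/c1_{n}.png",cv2.resize(im[v:v+160,u:u+160],None,fx=3,fy=3)[:,:,::-1])
print(state()["joint_positions"].round(3),state()["tcp_pos"])
E
python3 -c "
import cv2,numpy as np
cv2.imwrite('pics/c1.png',np.hstack([cv2.imread('pics/c1_%s.png'%n)[:480,:400] for n in('side','top')]))"
```

```text
[ 0.795  0.59  -0.144  1.607  0.098  0.95  -0.5  ] [ 0.45042159 -0.39808455  0.00758997]
```

View pics/c1.png

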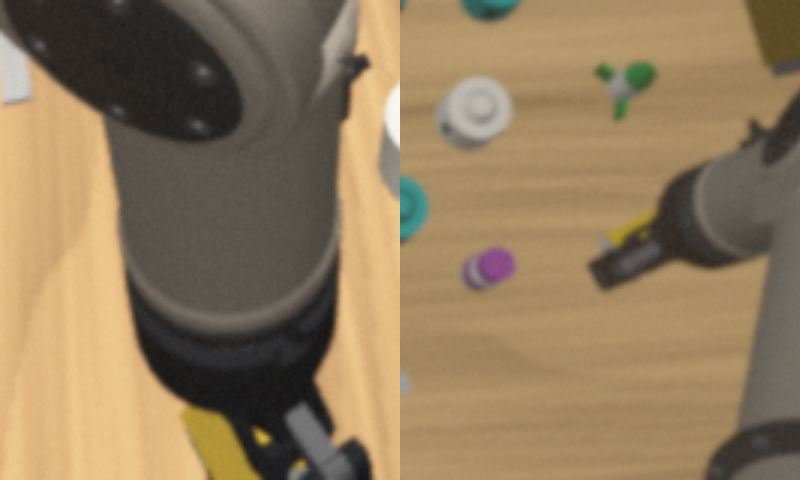

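>>> {"fn": "servo_tool", "kwargs": {"moves": [[0,0,-1,0,0,0,60],[0,0,0,0,0,0,40],[0,0,0,0,0,0,40],[0,0,0,0,0,0,40],[0,0,0,0,0,0,40],[0,0,0,0,0,0,40]], "squeeze": 30}}

```text
t: 4.5
tcp_pos: [0.4499, -0.3977, 0.0059]
ee_rot: [0.974, 0.225, 0.0, 0.0]
force: [-0.5, 0.3, 4.1]
gripper_width: 0.0471
```

>>> {"fn": "servo_tool", "kwargs": {"moves": [[0,0,15,0,0,0,40],[0,0,40,0,0,0,40],[0,0,50,0,0,0,40],[0,0,25,0,0,0,40],[6,30,0,0,0,0.15,40],[6,40,0,0,0,0.15,40],[6,40,0,0,0,0.15,40],[6,40,0,0,0,0.15,40],[6,40,0,0,0,0.15,40],[6,40,0,0,0,0.15,40]]}}

```text
t: 5.75
tcp_pos: [0.4853, -0.1662, 0.1357]
ee_rot: [0.778, 0.628, -0.0, 0.0]
force: [0.5, -0.0, -0.1]
gripper_width: 0.0468
```

>>> {"fn": "servo_tool", "kwargs": {"moves": [[6,40,0,0,0,0.15,40],[6,40,0,0,0,0.15,40],[6,40,0,0,0,0.15,40],[6,40,0,0,0,0.15,40],[6,40,0,0,0,0.15,40],[3,17,0,0,0,0.15,40],[0,0,0,0,0,0,40],[0,0,0,0,0,0,40]]}}

```text
t: 6.75
tcp_pos: [0.5183, 0.0478, 0.1353]
ee_rot: [0.432, 0.902, -0.001, 0.0]
force: [0.6, 0.2, -1.0]
gripper_width: 0.0466
```

>>> {"fn": "servo_tool", "kwargs": {"moves": [[0.2,1.7,-30,0,0,0.043,40],[0,0,-40,0,0,0,40],[0,0,-20,0,0,0,40],[0,0,-12,0,0,0,40],[0,0,-5,0,0,0,40],[0,0,0,0,0,0,40],[0,0,0,0,0,0,40]]}}

```text
t: 7.62
tcp_pos: [0.5196, 0.0513, 0.0293]
ee_rot: [0.411, 0.912, 0.0, 0.001]
force: [0.2, 0.6, 0.1]
gripper_width: 0.0467
```

```bash
cat >> h.py <<'E'
def snap(name,X,zoom=3,w=130):
    o=[]
    for n in C:
        im=viewer.get_image(n); c=proj(n,X)[0].astype(int); u=min(max(c[0]-w//2,0),640-w); v=min(max(c[1]-w//2,0),480-w)
        o.append(cv2.resize(im[v:v+w,u:u+w],(400,400),interpolation=cv2.INTER_CUBIC)); print(n,u,v,400/w)
    cv2.imwrite(f"pics/{name}.png",np.hstack(o)[:,:,::-1])
E
python3 - <<'E'
from h import *
snap("c2",[.518,.05,.04])
E
```

```text
side 228 158 3.076923076923077
top 244 189 3.076923076923077
```

View pics/c2.png

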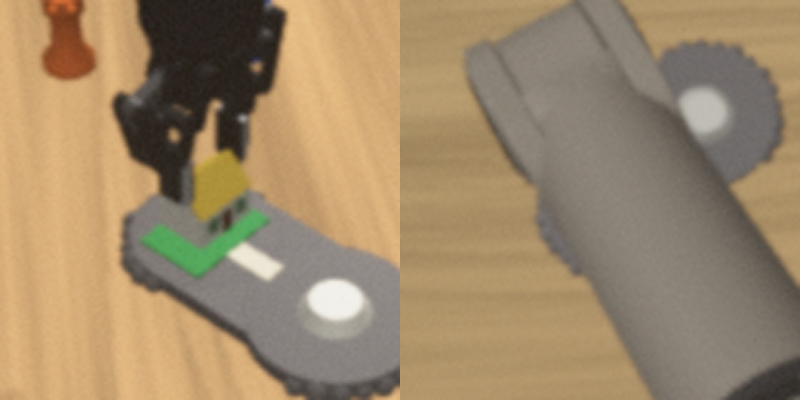

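>>> {"fn": "servo_tool", "kwargs": {"moves": [[-0.8,-1.5,-4,0,0,0,40],[0,0,-2.5,0,0,0,40],[0,0,0,0,0,0,40],[0,0,0,0,0,0,40]]}}

```text
t: 8.22
tcp_pos: [0.5179, 0.0495, 0.0219]
ee_rot: [0.41, 0.912, -0.0, 0.0]
force: [-1.3, -0.3, 2.7]
gripper_width: 0.0469
```

```bash
python3 - <<'E'
from h import *
snap("c3",[.518,.05,.04])
E
```

```text
side 228 158 3.076923076923077
top 244 189 3.076923076923077
```

View pics/c3.png

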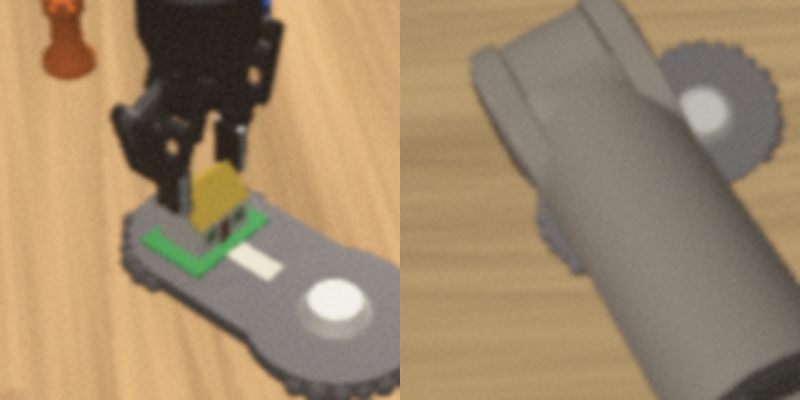

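>>> {"fn": "servo_tool", "kwargs": {"moves": [[0,0,0,0,0,0,60],[0,0,0,0,0,0,75],[0,0,0,0,0,0,75],[0,0,0,0,0,0,75],[0,0,30,0,0,0,85],[0,0,50,0,0,0,85],[0,0,50,0,0,0,85],[0,20,0,0,0,0,85],[-5,40,0,0,0,0,85]]}}

```text
t: 9.45
tcp_pos: [0.5143, 0.1078, 0.1526]
ee_rot: [0.413, 0.911, -0.0, 0.001]
force: [-0.5, 0.5, 0.2]
gripper_width: 0.085
```

>>> {"fn": "servo_tool", "kwargs": {"moves": [[-8,40,0,0,0,0,85],[-8,40,0,0,0,0,85],[-8,40,0,0,0,0,85],[-8,40,0,0,0,0,85],[-8,40,0,0,0,0,85],[-8,40,0,0,0,0,85],[-8,40,0,0,0,0,85],[0,5,0,0,0,0,85],[0,0,0,0,0,0,85]]}}

```text
t: 10.58
tcp_pos: [0.4571, 0.3944, 0.1516]
ee_rot: [0.41, 0.912, -0.0, 0.0]
force: [-0.1, -0.1, -0.5]
gripper_width: 0.0852
```

```bash
python3 - <<'E'
from h import *
X=[.518,.0495,.03]
for n in C: viewer.get_image(n)
mk={n:min(cut_out(n,"cottage_center"),key=lambda d:np.hypot(*(np.array(d["location"])-proj(n,X)[0])))["pixels"] for n in C}
print(fit("cottage_center",mk,X,yaw=.72,z0=.016,useyaw=True),[fit("cottage_center",{n:mk[n]},X,yaw=.72,z0=.016,useyaw=True) for n in C])
for n in C:
    for d in cut_out(n,"lower_center"):print(n,d["location"],d["confidence"],d["pixels"].sum())
snap("c4",[.5,.2,.04],w=240)
E
```

```text
Traceback (most recent call last):
ValueError: min() iterable argument is empty
```

```bash
python3 - <<'E'
from h import *
X=[.518,.0495,.03]
snap("c4",[.5,.2,.04],w=240)
for n in C:
  l=cut_out(n,"cottage_center")
  if l:
    m=min(l,key=lambda d:np.hypot(*(np.array(d["location"])-proj(n,X)[0])))["pixels"]
    print(n,m.sum(),fit("cottage_center",{n:m},X,yaw=.72,z0=.016,useyaw=True))
E
```

```text
side 155 58 1.6666666666666667
top 128 145 1.6666666666666667
side 565 (array([0.51759326, 0.05260777, 0.60983356]), np.float64(0.01380312234175062))
top 352 (array([0.51810166, 0.04930422, 0.65393111]), np.float64(0.004537570520527198))
```

View pics/c4.png

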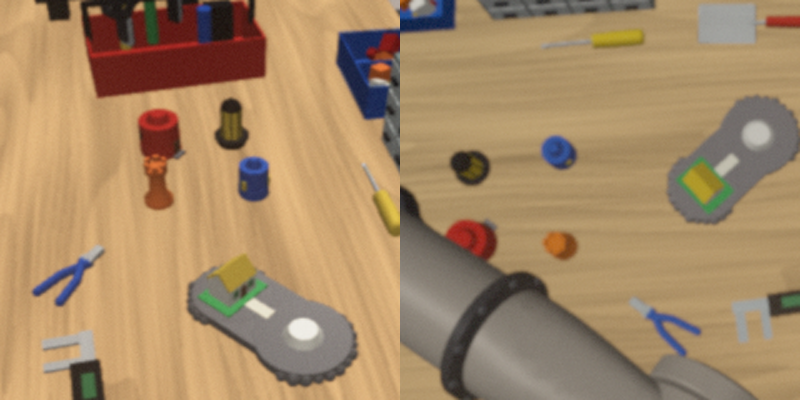

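```bash
python3 - <<'E'
from h import *
for n in C: cv2.imwrite(f"pics/f1_{n}.png",viewer.get_image(n)[:,:,::-1]); print(n,proj(n,state()["tcp_pos"]),proj(n,[.456,.395,.03]))
print(state())
E
```

```text
side [[246.27207172  93.32483169]] [[250.00017253 137.37085889]]
top [[151.30413016 283.65901305]] [[169.55450671 289.1671476 ]]
{'t': 11.025, 'joint_positions': array([-0.26624098,  0.55381152, -0.73387523,  1.4167339 ,  0.3732462 ,
        1.31252011, -0.29619065]), 'qvel': array([-4.84150172e-03,  1.55176372e-03, -2.20265238e-03,  5.05069055e-05,
       -3.82930843e-05, -2.66701459e-04,  1.34256732e-03]), 'tau': array([ 9.30217397e-02, -4.24739635e+01, -8.18832994e+00, -2.14557588e+01,
        2.13492452e-02,  5.72402831e-03,  4.22781832e-04]), 'tcp_pos': array([0.45731231, 0.39415471, 0.15200311]), 'ee_rot': array([ 4.10822207e-01,  9.11715464e-01, -1.70256675e-05,  1.61005886e-04]), 'force': array([ 0.70469464,  0.03038556, -1.74573572]), 'moment': array([ 0.03142778, -0.01338746,  0.02441244]), 'gripper_width': 0.08497548916707931}
```

View pics/f1_side.png

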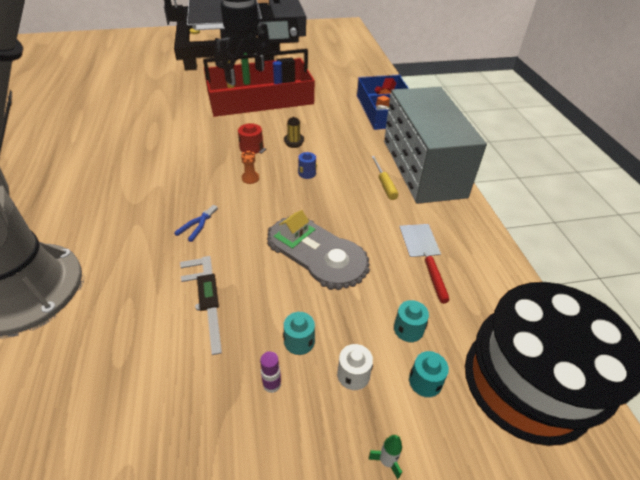

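View pics/f1_top.png

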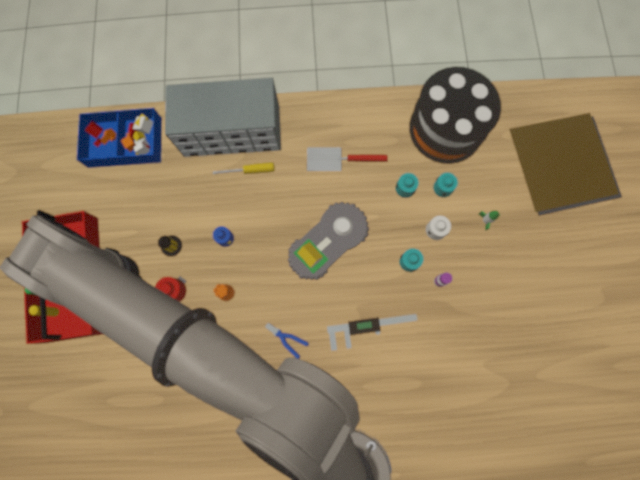

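>>> {"fn": "servo_tool", "kwargs": {"moves": [[-0.7,0.8,-30,0,0,0,85],[0,0,-30,0,0,0,85],[0,0,-30,0,0,0,85],[0,0,-25,0,0,0,85],[0,0,-15,0,0,0,85],[0,0,-10,0,0,0,85],[0,0,0,0,0,0,85],[0,0,0,0,0,0,85]]}}

```text
t: 12.02
tcp_pos: [0.4568, 0.3963, 0.0129]
ee_rot: [0.41, 0.912, 0.001, 0.0]
force: [0.5, 0.2, -0.3]
gripper_width: 0.0847
```

```bash
python3 - <<'E'
from h import *
snap("r1",[.456,.395,.05],w=120)
E
```

```text
side 189 70 3.3333333333333335
top 106 228 3.3333333333333335
```

View pics/r1.png

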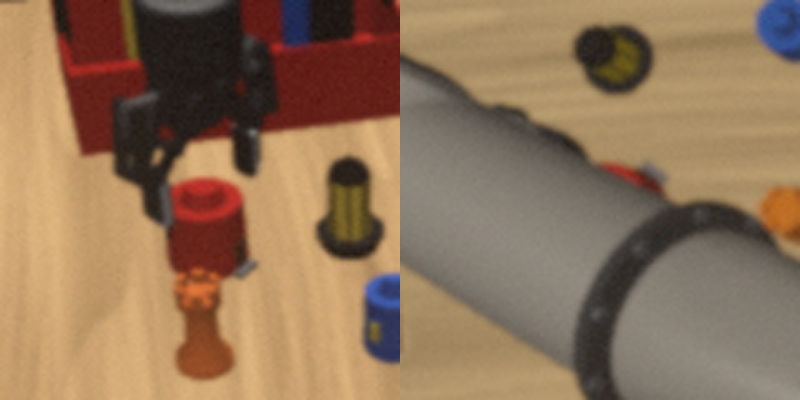

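>>> {"fn": "servo_tool", "kwargs": {"moves": [[0,0,0,0,0,0,70],[0,0,0,0,0,0,55],[0,0,0,0,0,0,55],[0,0,0,0,0,0,55],[0,0,0,0,0,0,55]], "squeeze": 40}}

```text
t: 12.75
tcp_pos: [0.4566, 0.3959, 0.0128]
ee_rot: [0.41, 0.912, 0.001, 0.0]
force: [-1.2, -1.5, 5.9]
gripper_width: 0.0599
```

```bash
python3 - <<'E'
from h import *
print(state()["tcp_pos"])
snap("r2",[.456,.395,.05],w=120)
E
```

```text
[0.45659739 0.39591742 0.01284786]
side 189 70 3.3333333333333335
top 106 228 3.3333333333333335
```

View pics/r2.png

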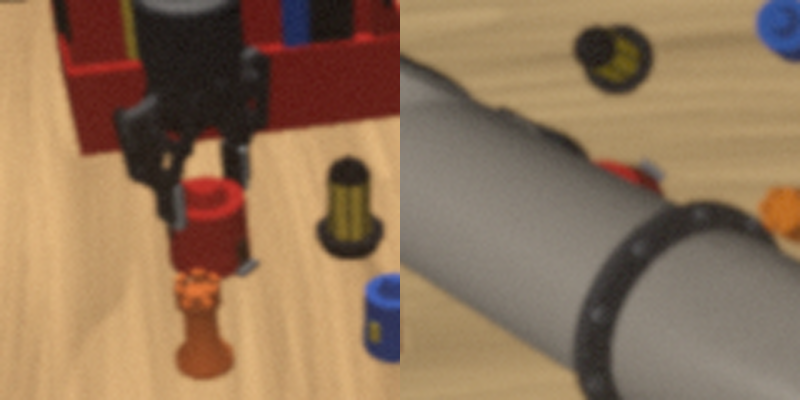

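>>> {"fn": "servo_tool", "kwargs": {"moves": [[0,0,10,0,0,0,55],[0,0,30,0,0,0,55],[0,0,40,0,0,0,55],[0,0,40,0,0,0,55],[11,-25,0,0,0,0,55],[11,-35,0,0,0,0,55],[11,-35,0,0,0,0,55],[11,-35,0,0,0,0,55],[11,-35,0,0,0,0,55],[11,-35,0,0,0,0,55]]}}

```text
t: 14.1
tcp_pos: [0.5223, 0.1943, 0.1318]
ee_rot: [0.41, 0.912, -0.0, -0.0]
force: [0.1, -0.2, -0.4]
gripper_width: 0.0598
```

>>> {"fn": "servo_tool", "kwargs": {"moves": [[11,-35,0,0,0,0,55],[11,-35,0,0,0,0,55],[11,-35,0,0,0,0,55],[11,-35,0,0,0,0,55],[11,-35,0,0,0,0,55],[11,-35,0,0,0,0,55],[3.4,-18,0,0,0,0,55],[0,0,0,0,0,0,55],[0,0,0,0,0,0,55]]}}

```text
t: 15.22
tcp_pos: [0.5911, -0.0297, 0.1321]
ee_rot: [0.409, 0.913, 0.001, -0.001]
force: [0.5, -0.3, -1.0]
gripper_width: 0.0601
```

```bash
python3 - <<'E'
from h import *
s=state();print(s["tcp_pos"],s["joint_positions"].round(2))
snap("r3",[.592,-.032,.09],w=150)
for n in ["side"]:
  for d in cut_out(n,"lower_center"): print(d["confidence"],d["location"],fit("lower_center",{n:d["pixels"]},(.592,-.032),z0=s["tcp_pos"][2]-.0128))
E
```

```text
[ 0.59111812 -0.02969297  0.13206512] [ 0.47  0.53 -0.67  1.48  0.33  1.25  0.49]
side 264 154 2.6666666666666665
top 266 142 2.6666666666666665
0.62 [341.1, 209.2] (array([ 0.59251488, -0.03360783]), np.float64(0.26014816505533156))
```

View pics/r3.png

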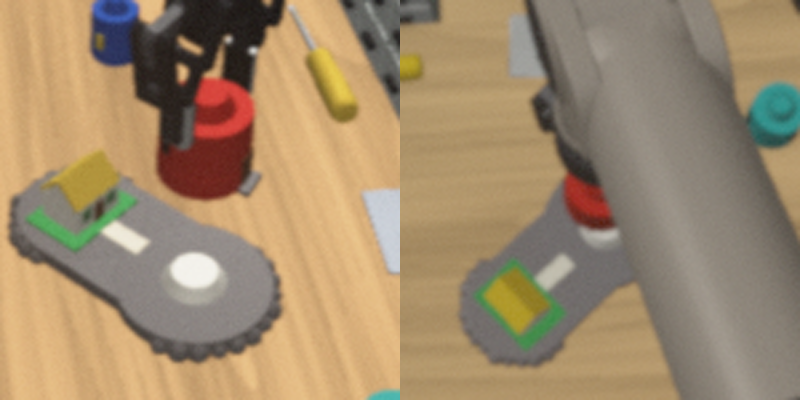

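>>> {"fn": "servo_tool", "kwargs": {"moves": [[0.9,-2.3,-30,0,0,0,55],[0,0,-30,0,0,0,55],[0,0,-20,0,0,0,55],[0,0,-8,0,0,0,55],[0,0,0,0,0,0,55],[0,0,0,0,0,0,55]]}}

```text
t: 16.12
tcp_pos: [0.5935, -0.0344, 0.0451]
ee_rot: [0.41, 0.912, 0.0, 0.001]
force: [0.0, -0.5, -0.5]
gripper_width: 0.0599
```

```bash
python3 - <<'E'
from h import *
s=state();print(s["tcp_pos"],s["force"])
snap("r4",[.592,-.032,.05],w=110)
E
```

```text
[ 0.59353489 -0.03438477  0.04509371] [ 0.03593292 -0.51763868 -0.49873072]
side 282 189 3.6363636363636362
top 286 166 3.6363636363636362
```

View pics/r4.png

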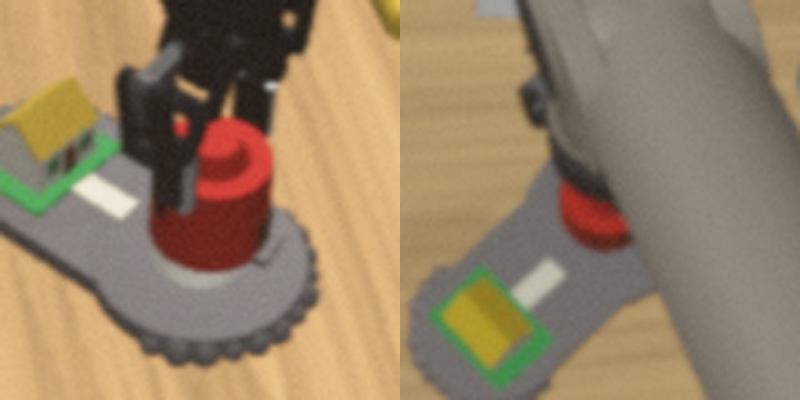

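>>> {"fn": "servo_tool", "kwargs": {"moves": [[-1.2,2,-5,0,0,0,55],[0,0,-4,0,0,0,55],[0,0,-4,0,0,0,55],[0,0,-3,0,0,0,55],[0,0,-2,0,0,0,55],[0,0,0,0,0,0,55],[0,0,0,0,0,0,55]]}}

```text
t: 17.1
tcp_pos: [0.591, -0.0337, 0.0269]
ee_rot: [0.411, 0.912, -0.001, 0.0]
force: [-3.0, -1.3, 5.4]
gripper_width: 0.06
```

>>> {"fn": "servo_tool", "kwargs": {"moves": [[0,0,0,0,0,0,65],[0,0,0,0,0,0,75],[0,0,0,0,0,0,85],[0,0,0,0,0,0,85],[0,0,20,0,0,0,85],[0,0,40,0,0,0,85],[0,0,60,0,0,0,85],[0,-30,10,0,0,0,85],[0,-40,0,0,0,0,85],[-5,-40,0,0,0,0,85]]}}

```text
t: 18.35
tcp_pos: [0.5867, -0.1437, 0.1562]
ee_rot: [0.41, 0.912, 0.0, 0.001]
force: [-0.2, -0.5, 0.4]
gripper_width: 0.0847
```

```bash
cat >> h.py <<'E'
def chk(name,X,z0,yaw=0,uy=False):
    for n in C:
        viewer.get_image(n); l=cut_out(n,name)
        l=[d for d in l if np.hypot(*(np.array(d["location"])-proj(n,[X[0],X[1],z0+.03])[0]))<25]
        if l: print(name,n,round(l[0]["confidence"],2),l[0]["pixels"].sum(),fit(name,{n:l[0]["pixels"]},X,z0=z0,yaw=yaw,useyaw=uy))
E
python3 - <<'E'
from h import *
s=state();print(s["tcp_pos"],s["joint_positions"].round(2))
snap("r5",[.592,-.032,.05],w=110)
chk("lower_center",(.592,-.032),.014)
chk("middle_center",(.566,-.272),0)
E
```

```text
[ 0.58666275 -0.14366909  0.1562278 ] [ 0.64  0.53 -0.65  1.41  0.32  1.31  0.69]
side 282 189 3.6363636363636362
top 286 166 3.6363636363636362
lower_center side 0.94 814 (array([ 0.59084107, -0.03754586]), np.float64(0.5036005180197913))
lower_center top 0.66 581 (array([ 0.59036756, -0.03232156]), np.float64(0.016655758659453852))
```

View pics/r5.png

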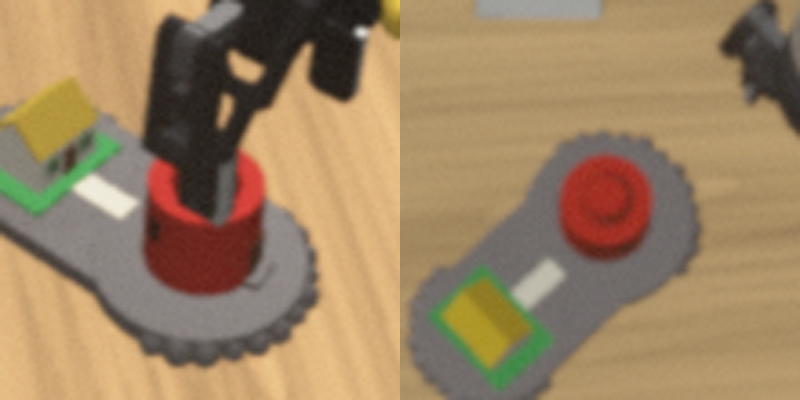

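>>> {"fn": "servo_tool", "kwargs": {"moves": [[-5,-32,0,0,0,0,85],[-5,-32,0,0,0,0,85],[-5,-32,0,0,0,0,85],[-5.7,-32,0,0,0,0,85],[0,-1,0,0,0,0,85],[0,0,0,0,0,0,85]]}}

```text
t: 19.6
tcp_pos: [0.5661, -0.2701, 0.1559]
ee_rot: [0.41, 0.912, 0.001, -0.0]
force: [-0.2, 0.0, -0.2]
gripper_width: 0.0852
```

```bash
python3 - <<'E'
from h import *
s=state();print(s["tcp_pos"],s["joint_positions"].round(2))
snap("w1",[.566,-.272,.05],w=130)
chk("middle_center",(.566,-.272),0)
chk("lower_center",(.592,-.032),.014)
E
```

```text
[ 0.56609037 -0.27007574  0.15588535] [ 0.81  0.57 -0.62  1.34  0.33  1.33  0.91]
side 290 293 3.076923076923077
top 375 160 3.076923076923077
middle_center side 0.95 1309 (array([ 0.56615109, -0.27108788]), np.float64(0.009504616131535751))
middle_center top 0.8 494 (array([ 0.56683405, -0.27212763]), np.float64(0.005630614530065659))
lower_center side 0.77 890 (array([ 0.58474599, -0.031483  ]), np.float64(0.2804456633895414))
lower_center top 0.94 616 (array([ 0.59098627, -0.03295433]), np.float64(0.007102048144725995))
```

View pics/w1.png

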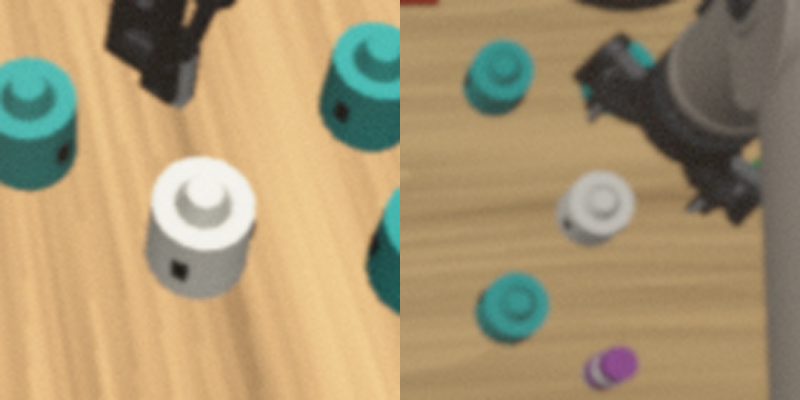

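>>> {"fn": "servo_tool", "kwargs": {"moves": [[0,-1.6,-30,0,0,0,85],[0,0,-30,0,0,0,85],[0,0,-30,0,0,0,85],[0,0,-25,0,0,0,85],[0,0,-18,0,0,0,85],[0,0,-12,0,0,0,85],[0,0,0,0,0,0,85],[0,0,0,0,0,0,85]]}}

```text
t: 21.1
tcp_pos: [0.5666, -0.2736, 0.012]
ee_rot: [0.41, 0.912, 0.0, 0.001]
force: [0.1, 0.7, -0.4]
gripper_width: 0.0852
```

```bash
python3 - <<'E'
from h import *
snap("w2",[.566,-.272,.05],w=130)
E
```

```text
side 290 293 3.076923076923077
top 375 160 3.076923076923077
```

View pics/w2.png

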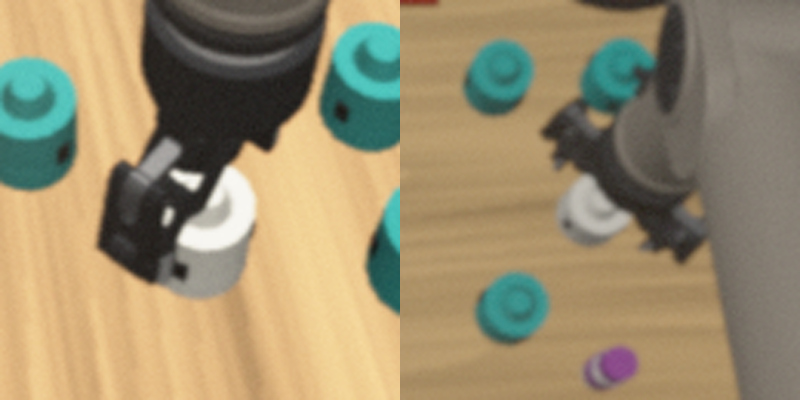

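>>> {"fn": "servo_tool", "kwargs": {"moves": [[0,1,-1,0,0,0,70],[0,0,0,0,0,0,45],[0,0,0,0,0,0,45],[0,0,0,0,0,0,45],[0,0,0,0,0,0,45],[0,0,0,0,0,0,45]]}}

```text
t: 21.95
tcp_pos: [0.5663, -0.2724, 0.0106]
ee_rot: [0.41, 0.912, 0.0, 0.001]
force: [-0.1, 0.8, 5.5]
gripper_width: 0.0502
```

>>> {"fn": "servo_tool", "kwargs": {"moves": [[0,0,10,0,0,0,45],[0,0,30,0,0,0,45],[0,0,50,0,0,0,45],[0,0,50,0,0,0,45],[0,0,10,0,0,0,45],[3,25,0,0,0,0,45],[3,30,0,0,0,0,45],[3,30,0,0,0,0,45],[3,30,0,0,0,0,45],[3,30,0,0,0,0,45]]}}

```text
t: 23.2
tcp_pos: [0.5794, -0.1266, 0.1583]
ee_rot: [0.41, 0.912, -0.001, -0.002]
force: [0.8, 0.0, -0.9]
gripper_width: 0.0497
```

>>> {"fn": "servo_tool", "kwargs": {"moves": [[3,30,0,0,0,0,45],[3,30,0,0,0,0,45],[3,30,0,0,0,0,45],[0.4,4.7,0,0,0,0,45],[0,0,0,0,0,0,45],[0,0,0,0,0,0,45]]}}

```text
t: 23.95
tcp_pos: [0.5898, -0.0353, 0.1593]
ee_rot: [0.412, 0.911, -0.001, -0.0]
force: [-0.6, -0.1, -0.1]
gripper_width: 0.0499
```

```bash
python3 - <<'E'
from h import *
s=state();print(s["tcp_pos"],s["joint_positions"].round(2))
snap("w3",[.592,-.032,.1],w=150)
E
```

```text
[ 0.58975896 -0.03528107  0.15932586] [ 0.48  0.51 -0.68  1.44  0.32  1.3   0.5 ]
side 264 150 2.6666666666666665
top 266 141 2.6666666666666665
```

View pics/w3.png

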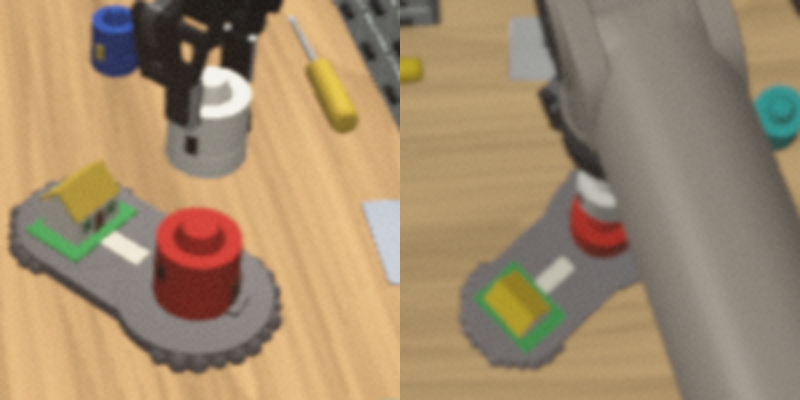

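>>> {"fn": "servo_tool", "kwargs": {"moves": [[0.9,2.3,-20,0,0,0,45],[0,0,-30,0,0,0,45],[0,0,-12,0,0,0,45],[0,0,-4,0,0,0,45],[0,0,0,0,0,0,45],[0,0,0,0,0,0,45]]}}

```text
t: 24.8
tcp_pos: [0.5919, -0.0303, 0.0951]
ee_rot: [0.41, 0.912, 0.0, 0.001]
force: [0.7, -0.4, -1.0]
gripper_width: 0.0503
```

```bash
python3 - <<'E'
from h import *
s=state();print(s["tcp_pos"],s["force"])
snap("w4",[.592,-.032,.1],w=110)
E
```

```text
[ 0.59185276 -0.03026379  0.09505789] [ 0.68660084 -0.42693357 -0.96348588]
side 284 170 3.6363636363636362
top 286 161 3.6363636363636362
```

View pics/w4.png

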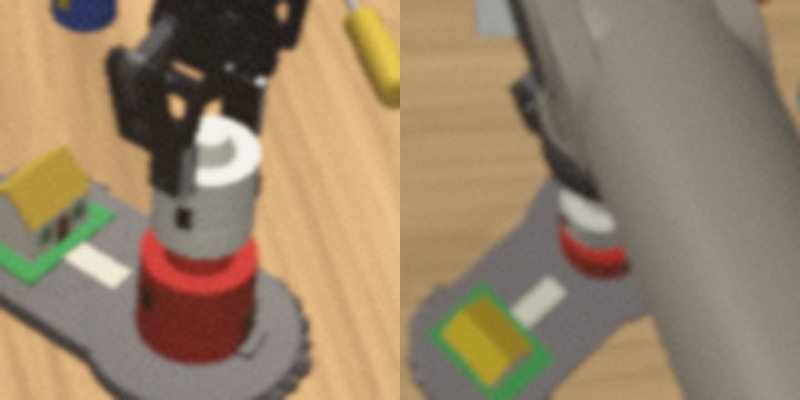

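>>> {"fn": "servo_tool", "kwargs": {"moves": [[-1.2,-2,-4,0,0,0,45],[0,0,-4,0,0,0,45],[0,0,-4,0,0,0,45],[0,0,-2.5,0,0,0,45],[0,0,-2,0,0,0,45],[0,0,0,0,0,0,45],[0,0,0,0,0,0,45]]}}

```text
t: 25.78
tcp_pos: [0.5898, -0.0324, 0.0787]
ee_rot: [0.41, 0.912, -0.0, 0.0]
force: [-2.4, -0.8, 5.4]
gripper_width: 0.05
```

>>> {"fn": "servo_tool", "kwargs": {"moves": [[0,0,0,0,0,0,57],[0,0,0,0,0,0,70],[0,0,0,0,0,0,85],[0,0,0,0,0,0,85],[0,0,20,0,0,0,85],[0,0,40,0,0,0,85],[0,0,30,0,0,0,85],[0,30,0,0,0,0,85],[0,40,0,0,0,0,85],[-1,40,0,0,0,0,85]]}}

```text
t: 27.02
tcp_pos: [0.5888, 0.0785, 0.1675]
ee_rot: [0.411, 0.912, 0.0, 0.0]
force: [0.8, -0.7, 0.1]
gripper_width: 0.085
```

>>> {"fn": "servo_tool", "kwargs": {"moves": [[-2,40,-20,0,0,0,85],[-2,40,0,0,0,0,85],[-2,40,0,0,0,0,85],[-2,40,0,0,0,0,85],[-2,27,0,0,0,0,85],[0,0,0,0,0,0,85],[0,0,0,0,0,0,85]]}}

```text
t: 27.9
tcp_pos: [0.5793, 0.2629, 0.1471]
ee_rot: [0.411, 0.912, -0.001, 0.0]
force: [-0.2, -0.4, -0.2]
gripper_width: 0.0848
```

```bash
python3 - <<'E'
from h import *
s=state();print(s["tcp_pos"],s["joint_positions"].round(2))
snap("w5",[.592,-.032,.1],w=150)
chk("lower_center",(.592,-.032),.014)
chk("middle_center",(.591,-.032),.068)
chk("upper_center",(.58,.264),0)
E
```

```text
[0.57928011 0.26294916 0.14709319] [-0.04  0.62 -0.69  1.32  0.39  1.34 -0.  ]
side 264 150 2.6666666666666665
top 266 141 2.6666666666666665
lower_center side 0.93 747 (array([ 0.59144321, -0.04123541]), np.float64(0.5972059880335582))
lower_center top 0.55 185 (array([ 0.58414668, -0.03305624]), np.float64(2.004390701928845))
middle_center side 0.58 1004 (array([ 0.59085257, -0.0301185 ]), np.float64(0.00567869711148556))
middle_center top 0.57 492 (array([ 0.59031043, -0.03182007]), np.float64(0.0025543696902007047))
upper_center side 0.9 471 (array([0.58128559, 0.26623867]), np.float64(0.0037100365283720097))
```

View pics/w5.png

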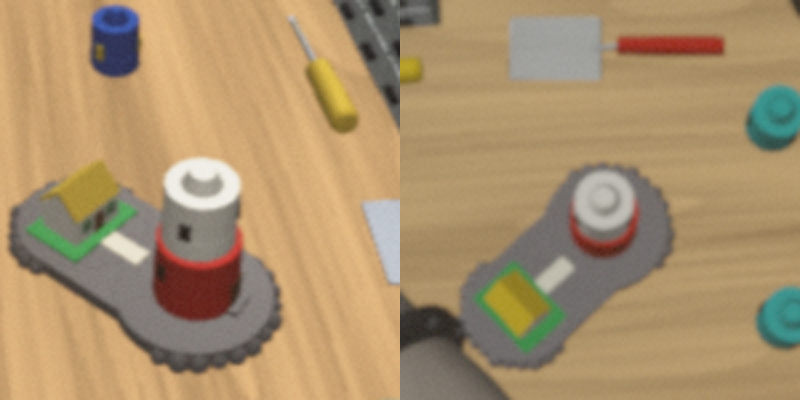

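>>> {"fn": "servo_tool", "kwargs": {"moves": [[1.2,1.3,-30,0,0,0,85],[0,0,-30,0,0,0,85],[0,0,-30,0,0,0,85],[0,0,-25,0,0,0,85],[0,0,-15,0,0,0,85],[0,0,-7,0,0,0,85],[0,0,0,0,0,0,85],[0,0,0,0,0,0,70],[0,0,0,0,0,0,60]]}}

```text
t: 29.72
tcp_pos: [0.5806, 0.2663, 0.0114]
ee_rot: [0.41, 0.912, 0.001, 0.001]
force: [-0.2, -0.8, -0.5]
gripper_width: 0.0601
```

```bash
python3 - <<'E'
from h import *
snap("b2",[.58,.265,.05],w=110)
E
```

```text
side 251 100 3.6363636363636362
top 164 179 3.6363636363636362
```

View pics/b2.png

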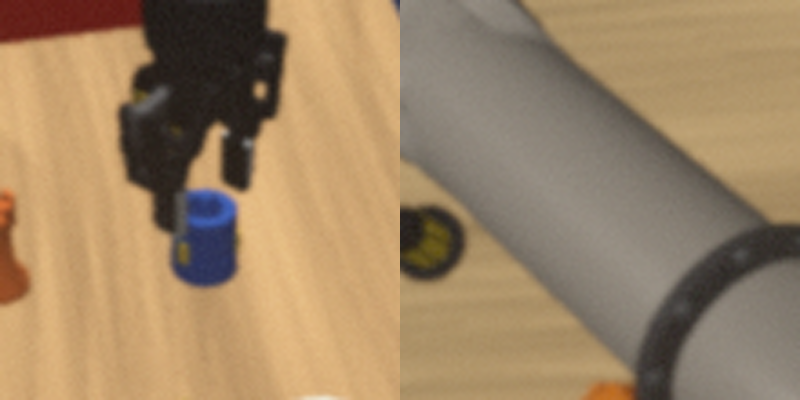

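>>> {"fn": "servo_tool", "kwargs": {"moves": [[0,-1,-1,0,0,0,50],[0,0,0,0,0,0,38],[0,0,0,0,0,0,38],[0,0,0,0,0,0,38],[0,0,0,0,0,0,38]], "squeeze": 35}}

```text
t: 30.45
tcp_pos: [0.58, 0.2648, 0.0097]
ee_rot: [0.41, 0.912, -0.0, 0.0]
force: [-1.6, -1.1, 4.0]
gripper_width: 0.0422
```

>>> {"fn": "servo_tool", "kwargs": {"moves": [[0,0,10,0,0,0,38],[0,0,30,0,0,0,38],[0,0,40,0,0,0,38],[0,0,40,0,0,0,38],[0,0,40,0,0,0,38],[0,0,35,0,0,0,38],[1,-25,5,0,0,0,38],[1,-35,0,0,0,0,38],[1,-35,0,0,0,0,38],[1,-35,0,0,0,0,38]]}}

```text
t: 31.7
tcp_pos: [0.5838, 0.1342, 0.2096]
ee_rot: [0.41, 0.912, 0.0, 0.0]
force: [0.8, -0.2, -0.1]
gripper_width: 0.042
```

>>> {"fn": "servo_tool", "kwargs": {"moves": [[1,-35,0,0,0,0,38],[1,-35,0,0,0,0,38],[1,-35,0,0,0,0,38],[2,-35,0,0,0,0,38],[1.5,-26,0,0,0,0,38],[0,0,0,0,0,0,38],[0,0,0,0,0,0,38]]}}

```text
t: 32.58
tcp_pos: [0.5903, -0.0291, 0.2095]
ee_rot: [0.41, 0.912, 0.001, -0.0]
force: [-0.7, 1.3, -1.7]
gripper_width: 0.042
```

```bash
python3 - <<'E'
from h import *
s=state();print(s["tcp_pos"],s["joint_positions"].round(2))
snap("b3",[.592,-.032,.15],w=180)
E
```

```text
[ 0.59026738 -0.02908923  0.2095272 ] [ 0.47  0.48 -0.69  1.36  0.3   1.41  0.52]
side 251 114 2.2222222222222223
top 252 121 2.2222222222222223
```

View pics/b3.png

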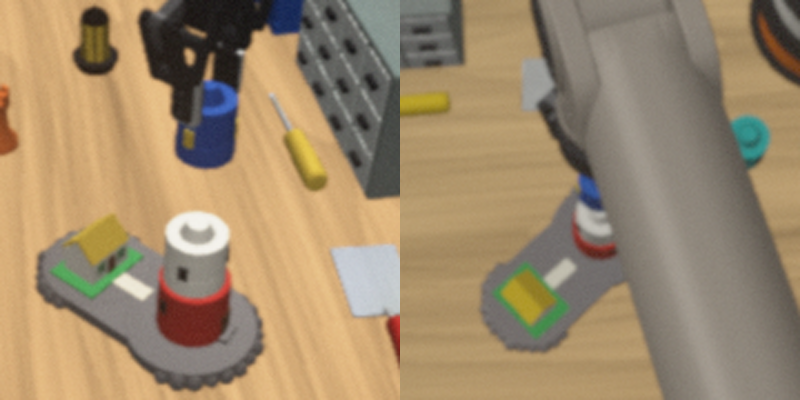

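>>> {"fn": "servo_tool", "kwargs": {"moves": [[0.2,-1.5,-20,0,0,0,38],[0,0,-30,0,0,0,38],[0,0,-12,0,0,0,38],[0,0,-4,0,0,0,38],[0,0,0,0,0,0,38],[0,0,0,0,0,0,38]]}}

```text
t: 33.42
tcp_pos: [0.5915, -0.0323, 0.1446]
ee_rot: [0.41, 0.912, 0.0, 0.001]
force: [0.9, -0.3, 0.1]
gripper_width: 0.0421
```

```bash
python3 - <<'E'
from h import *
s=state();print(s["tcp_pos"],s["force"])
snap("b4",[.592,-.032,.15],w=110)
E
```

```text
[ 0.59147901 -0.03228306  0.14457621] [ 0.89739385 -0.26904871  0.14535251]
side 286 149 3.6363636363636362
top 287 156 3.6363636363636362
```

View pics/b4.png

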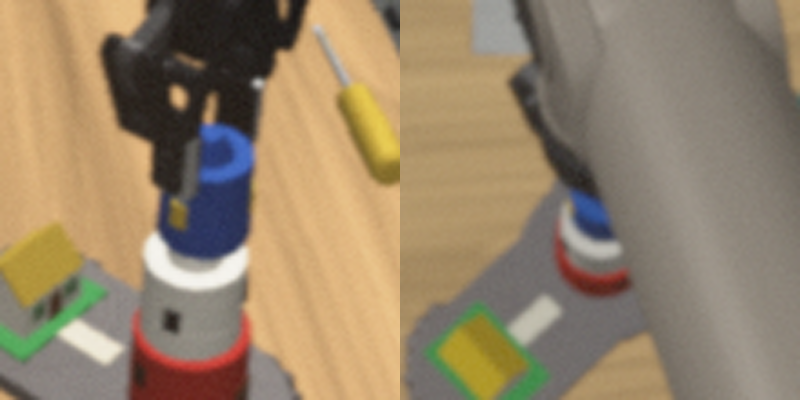

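>>> {"fn": "servo_tool", "kwargs": {"moves": [[-1,0.3,-5,0,0,0,38],[0,0,-4,0,0,0,38],[0,0,-4,0,0,0,38],[0,0,-2.5,0,0,0,38],[0,0,-1.5,0,0,0,38],[0,0,0,0,0,0,38],[0,0,0,0,0,0,38]]}}

```text
t: 34.4
tcp_pos: [0.5902, -0.0324, 0.1279]
ee_rot: [0.41, 0.912, 0.0, 0.001]
force: [-2.0, -1.0, 5.5]
gripper_width: 0.0416
```

Seated at the expected height. Release and head to the lantern.

>>> {"fn": "servo_tool", "kwargs": {"moves": [[0,0,0,0,0,0,50],[0,0,0,0,0,0,65],[0,0,0,0,0,0,80],[0,0,0,0,0,0,85],[0,0,20,0,0,0,85],[0,0,40,0,0,0,85],[0,0,30,0,0,0,85],[0,30,0,0,0,0,85],[-2,40,0,0,0,0,85],[-2,40,0,0,0,0,85]]}}

```text
t: 35.65
tcp_pos: [0.5856, 0.0786, 0.2164]
ee_rot: [0.411, 0.912, 0.0, 0.0]
force: [0.4, 0.7, 0.1]
gripper_width: 0.0846
```

>>> {"fn": "servo_tool", "kwargs": {"moves": [[-2,40,-20,0,0,0,85],[-2,40,-10,0,0,0,85],[-2,40,0,0,0,0,85],[-2,40,0,0,0,0,85],[-2,40,0,0,0,0,85],[-3,40,0,0,0,0,85],[-3,40,0,0,0,0,85],[-3,40,0,0,0,0,85],[0,1,0,0,0,0,85],[0,0,0,0,0,0,85]]}}

```text
t: 36.9
tcp_pos: [0.5669, 0.3981, 0.1861]
ee_rot: [0.41, 0.912, -0.001, 0.0]
force: [-0.4, 0.0, 0.0]
gripper_width: 0.085
```

```bash
python3 - <<'E'
from h import *
s=state();print(s["tcp_pos"],s["joint_positions"].round(2))
snap("b5",[.592,-.032,.12],w=150)
chk("middle_center",(.591,-.032),.068)
chk("upper_center",(.591,-.032),.118)
chk("lantern_center",(.568,.4),0)
snap("l1",[.568,.4,.05],w=110)
E
```

```text
[0.56692927 0.3981432  0.18605146] [-0.3   0.71 -0.68  1.05  0.43  1.51 -0.16]
side 265 142 2.6666666666666665
top 266 139 2.6666666666666665
middle_center side 0.93 615 (array([ 0.58862257, -0.03598293]), np.float64(0.543966823384833))
middle_center top 0.66 151 (array([ 0.58133559, -0.02816672]), np.float64(1.8503526859492667))
upper_center side 0.65 865 (array([ 0.59105098, -0.03243549]), np.float64(0.0030510454193067747))
upper_center top 0.7 400 (array([ 0.59076727, -0.03273155]), np.float64(0.0030324355499200257))
lantern_center side 0.81 430 (array([0.56790001, 0.40195069]), np.float64(0.05979424593579234))
side 237 70 3.6363636363636362
top 109 187 3.6363636363636362
```

View pics/b5.png

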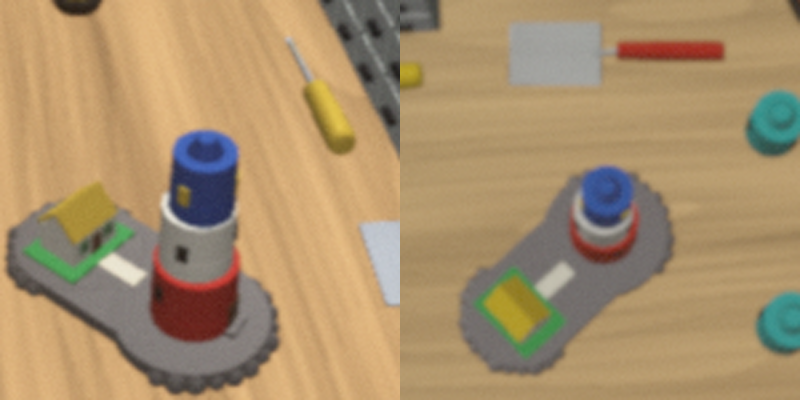

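View pics/l1.png

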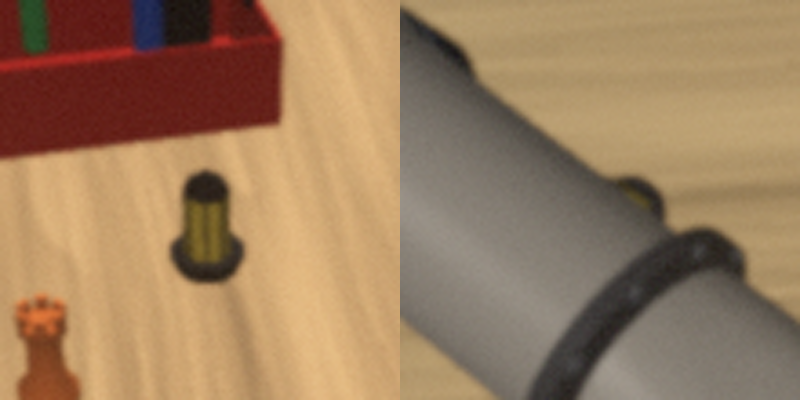

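>>> {"fn": "servo_tool", "kwargs": {"moves": [[1,1,-30,0,0,0,85],[0,0,-30,0,0,0,85],[0,0,-30,0,0,0,80],[0,0,-30,0,0,0,75],[0,0,-25,0,0,0,70],[0,0,-12,0,0,0,65],[0,0,-4,0,0,0,60],[0,0,0,0,0,0,55],[0,0,0,0,0,0,55]]}}

```text
t: 38.83
tcp_pos: [0.5683, 0.4004, 0.0268]
ee_rot: [0.41, 0.912, 0.001, 0.0]
force: [0.7, 0.5, 0.2]
gripper_width: 0.0549
```

```bash
python3 - <<'E'
from h import *
print(state()["tcp_pos"])
snap("l2",[.568,.4,.05],w=110)
E
```

```text
[0.56827267 0.40042855 0.02675825]
side 237 70 3.6363636363636362
top 109 187 3.6363636363636362
```

View pics/l2.png

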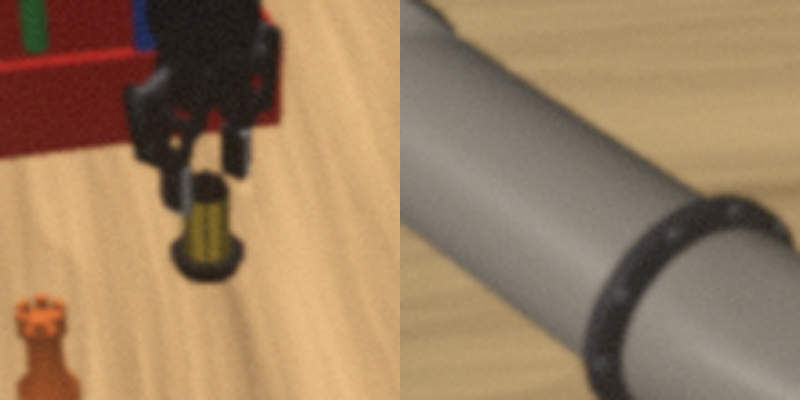

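>>> {"fn": "servo_tool", "kwargs": {"moves": [[0,0,-2,0,0,0,45],[0,0,0,0,0,0,28],[0,0,0,0,0,0,28],[0,0,0,0,0,0,28],[0,0,0,0,0,0,28],[0,0,0,0,0,0,28]]}}

```text
t: 39.67
tcp_pos: [0.5676, 0.3997, 0.0235]
ee_rot: [0.41, 0.912, -0.0, -0.0]
force: [-0.4, 0.7, 1.7]
gripper_width: 0.0314
```

>>> {"fn": "servo_tool", "kwargs": {"moves": [[0,0,12,0,0,0,28],[0,0,35,0,0,0,28],[0,0,40,0,0,0,28],[0,0,40,0,0,0,28],[0,0,40,0,0,0,28],[0,0,40,0,0,0,28],[0,0,30,0,0,0,28],[2,-20,10,0,0,0,28],[2,-35,0,0,0,0,28],[2,-35,0,0,0,0,28]]}}

```text
t: 40.92
tcp_pos: [0.5738, 0.3067, 0.2695]
ee_rot: [0.411, 0.912, -0.001, 0.0]
force: [1.1, 0.1, -0.5]
gripper_width: 0.0316
```

>>> {"fn": "servo_tool", "kwargs": {"moves": [[2,-38,0,0,0,0,28],[2,-38,0,0,0,0,28],[2,-38,0,0,0,0,28],[2,-38,0,0,0,0,28],[2,-38,0,0,0,0,28],[2,-38,0,0,0,0,28],[2,-38,0,0,0,0,28],[2,-38,0,0,0,0,28],[1.4,-38,0,0,0,0,28],[0,0,0,0,0,0,28]]}}

```text
t: 42.18
tcp_pos: [0.59, -0.0398, 0.2688]
ee_rot: [0.415, 0.91, -0.003, -0.0]
force: [-0.2, -0.5, -1.3]
gripper_width: 0.0313
```

>>> {"fn": "servo_tool", "kwargs": {"moves": [[0,0,-10,0,0,0,28],[0,0,0,0,0,0,28]]}}

```text
t: 42.42
tcp_pos: [0.5897, -0.0311, 0.2589]
ee_rot: [0.409, 0.912, -0.0, -0.001]
force: [0.8, -0.4, -0.4]
gripper_width: 0.0316
```

```bash
python3 - <<'E'
from h import *
s=state();print(s["tcp_pos"],s["joint_positions"].round(2))
snap("l3",[.592,-.032,.2],w=180)
chk("lantern_center",(.591,-.0325),s["tcp_pos"][2]-.0235)
E
```

```text
[ 0.5897272  -0.03109517  0.25892496] [ 0.46  0.46 -0.69  1.26  0.28  1.52  0.54]
side 252 91 2.2222222222222223
top 252 115 2.2222222222222223
lantern_center side 0.61 1005 (array([ 0.59350751, -0.02467077]), np.float64(0.2767310024540834))
lantern_center top 0.61 181 (array([ 0.57963729, -0.01695446]), np.float64(2.10311303457658))
```

View pics/l3.png

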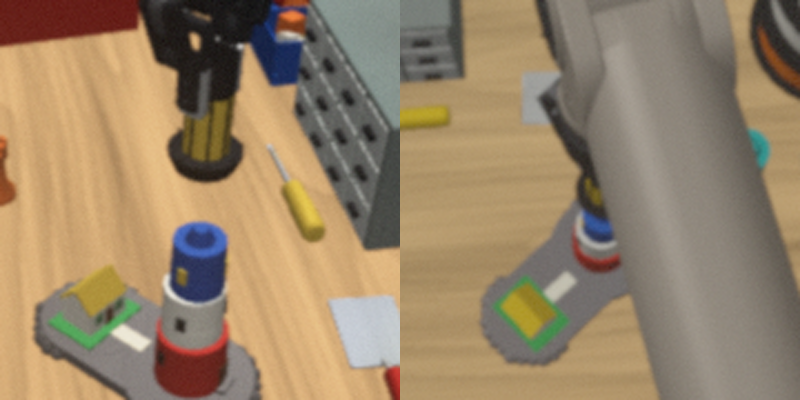

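>>> {"fn": "servo_tool", "kwargs": {"moves": [[1,-1,-25,0,0,0,28],[0,0,-18,0,0,0,28],[0,0,-8,0,0,0,28],[0,0,0,0,0,0,28],[0,0,0,0,0,0,28],[0,0,0,0,0,0,28]]}}

```text
t: 43.48
tcp_pos: [0.5926, -0.0331, 0.2103]
ee_rot: [0.41, 0.912, 0.0, 0.001]
force: [0.0, -0.0, -0.2]
gripper_width: 0.0313
```

```bash
python3 - <<'E'
from h import *
s=state();print(s["tcp_pos"],s["force"])
snap("l4",[.592,-.032,.19],w=110)
E
```

```text
[ 0.59260498 -0.03312667  0.21033011] [ 0.02972576 -0.019414   -0.17941957]
side 287 131 3.6363636363636362
top 287 151 3.6363636363636362
```

View pics/l4.png

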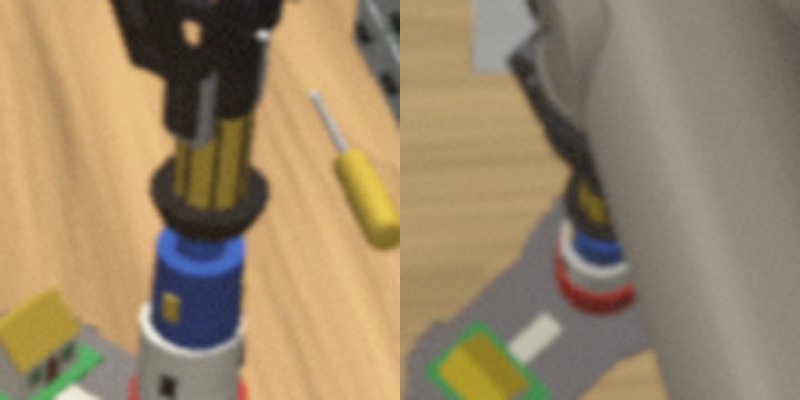

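>>> {"fn": "servo_tool", "kwargs": {"moves": [[-1.5,0.5,-6,0,0,0,28],[0,0,-5,0,0,0,28],[0,0,-4,0,0,0,28],[0,0,-3,0,0,0,28],[0,0,-2,0,0,0,28],[0,0,-0.8,0,0,0,28],[0,0,0,0,0,0,28],[0,0,0,0,0,0,28]]}}

```text
t: 44.58
tcp_pos: [0.5912, -0.0326, 0.1896]
ee_rot: [0.41, 0.912, 0.0, 0.001]
force: [-0.1, 0.4, 5.0]
gripper_width: 0.0314
```

```bash
python3 - <<'E'
from h import *
s=state();print(s["tcp_pos"],s["force"])
snap("l5",[.592,-.032,.17],w=110)
E
```

```text
[ 0.59122548 -0.03255347  0.18958944] [-0.0560775   0.40053856  5.00630693]
side 286 140 3.6363636363636362
top 287 153 3.6363636363636362
```

View pics/l5.png

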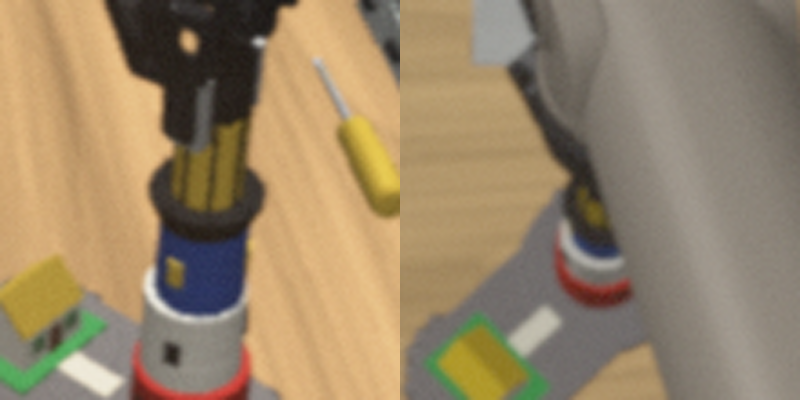

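Seated at the expected height. Release and rise.

>>> {"fn": "servo_tool", "kwargs": {"moves": [[0,0,0,0,0,0,38],[0,0,0,0,0,0,50],[0,0,0,0,0,0,65],[0,0,0,0,0,0,65],[0,0,15,0,0,0,70],[0,0,35,0,0,0,75],[0,0,45,0,0,0,80],[0,0,20,0,0,0,80],[-20,25,0,0,0,0,80],[-30,40,0,0,0,0,80]]}}

```text
t: 45.92
tcp_pos: [0.5412, 0.0316, 0.3047]
ee_rot: [0.412, 0.911, 0.001, 0.001]
force: [0.5, 0.6, 0.8]
gripper_width: 0.0798
```

>>> {"fn": "servo_tool", "kwargs": {"moves": [[-30,40,0,0,0,0,80],[-30,40,0,0,0,0,80],[-30,40,0,0,0,0,80],[-15,20,0,0,0,0,80],[0,0,0,0,0,0,80],[0,0,0,0,0,0,80]]}}

```text
t: 46.68
tcp_pos: [0.4367, 0.1709, 0.3041]
ee_rot: [0.411, 0.912, -0.0, 0.001]
force: [1.1, -1.5, 0.3]
gripper_width: 0.0796
```

```bash
python3 - <<'E'
from h import *
s=state();print(s["tcp_pos"],s["force"],s["t"])
snap("z1",[.57,-.01,.1],w=180)
chk("lantern_center",(.591,-.0325),.166)
chk("cottage_center",(.518,.05),.016,yaw=.7,uy=True)
for k,g in (("glue_center",(.4355,-.2655)),("rook_center",(.442,.2637)),("rocket_center",(.584,-.4045))): chk(k,g,0)
E
```

```text
[0.43666245 0.17093546 0.30409585] [ 1.10232854 -1.45298862  0.30545002] 46.675
side 235 128 2.2222222222222223
top 242 136 2.2222222222222223
lantern_center side 0.56 1060 (array([ 0.59182257, -0.02933061]), np.float64(0.07150336610570565))
lantern_center top 0.83 514 (array([ 0.59123506, -0.03438159]), np.float64(0.014828899837053914))
cottage_center side 0.93 628 (array([0.51744977, 0.05168272, 0.70112522]), np.float64(0.006043568196517408))
cottage_center top 0.75 365 (array([0.51878085, 0.04992803, 0.67655049]), np.float64(0.006221814831539947))
glue_center side 0.94 686 (array([ 0.43635395, -0.266148  ]), np.float64(0.06154297709326969))
glue_center top 0.68 176 (array([ 0.43507939, -0.26543399]), np.float64(0.0975489213282059))
rook_center side 0.73 398 (array([0.44180239, 0.26321346]), np.float64(0.11151376641886811))
rocket_center side 0.71 785 (array([ 0.58345199, -0.40354821]), np.float64(0.32541744618632384))
rocket_center top 0.69 192 (array([ 0.58505977, -0.40344376]), np.float64(0.2934104757166045))
```

View pics/z1.png

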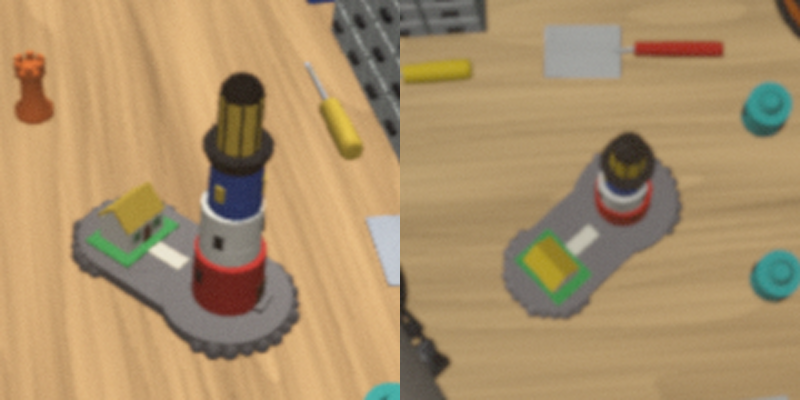

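The picture shows the tower straight and closed up, and the cottage centred on the terrace. The fits agree, and the bystanders have not moved. I'm handing it in.

```bash
python3 -c "
from cell import workorder; print(workorder.job_done())"
```

```text
the job is handed in; nothing more can be done
None
```

I built the tower red, white, blue, lantern, stood the cottage on the terrace before the tower, and handed the job in at about 47 s of the 131 s allowed. No verdict came back.

- **Seating:** each section was let go with the gripper within about 0.1 mm of its expected seated height. The last pictures show the tower straight with no gaps.
- **Tower axis:** the image fits for blue and the lantern were within about 2 mm of the tower axis in the top view. White, checked just after it was placed, was equally close. The side-camera lantern fit sat about 3 mm off.
- **Poor fits:** fits on partly hidden sections (red, and white once blue was on it) were poor, so I judged those by the pictures and heights.
- **Cottage:** about 1 to 2 mm from the terrace centre and 0.02 to 0.04 rad off its length by the last fits. An earlier fit, after it was placed, read up to 0.11 rad. All are within the limits.
- **Bystanders:** the glue stick and rocket were within about 2 mm of their starting fits in both cameras, and the rook in the side camera only, as the top camera did not report it. I did not see the turquoise look-alikes disturbed.

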